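# Open the tofu press and draw out its tray

## Robot

A 7-joint arm with a two-finger parallel gripper is mounted at the origin on a cart in front of the work surface, level with it; the furniture and walls round the work are solid. World frame = base frame: x ahead of the robot, y to its left, z up, the work surface at z = 0. Lengths are in m, angles in rad, forces in N, time in s.
With the tool pointing down it reaches from about 0.425 to 0.95 m from the base axis. Payload 4.7 kg.
Tool frame: the origin (TCP) lies on the centre line of the jaws, within the pads' length; the fingertips stand 22 mm ahead of it and the grasp point (between the pads) lies 3 mm ahead of it (tips_ahead is the distance from the TCP to the fingertips, in m); z points along the fingers, y is the line along which they close (so a half turn about z gives the same grasp; the last joint's range is limited). The gripper opens to 87 mm and grips with 3 to 60 N. Pads are 19 mm wide; open, the fingers measure 117 mm over their backs; the gripper's body (75 mm by 190 mm) begins 51 mm behind the grasp point.
Start: joints at [-1.323, 0.469, -0.049, 1.532, 0.024, 1.141, -0.082], TCP at [0.184, 0.649, 0.245] pointing down, gripper open.
Joint ranges: [-2.59, 2.59], [-0.33, 1.99], [-1.39, 1.29], [0.1, 2.45], [-1.04, 4.18], [0.21, 1.99], [-2.66, 2.66]. Speed limits (rad/s): [2.57, 2.57, 3.14, 3.14, 3.14, 3.14, 3.14].

## Interface

Orientations are given as a unit quaternion [w, x, y, z].
In Python, from plant import goto, line_to, movej, gripper_open, grab, pause, inverse_kinematics, get_state, read_camera, PlanningError, job_done, search_frame, tip_of, tips_ahead gives the robot as it stands. Calls block until the motion is done:
- goto(position, orientation): joint-space move of the TCP to a pose.
- line_to(position, frame=None, v=0.15, contact_N=None): straight line of the TCP; frame=None keeps the orientation; v is the mean speed in m/s. With contact_N (N) it stops when the force on the tool has changed by that much, and returns True; else False.
- movej(angles): joint-space move.
- gripper_open() and grab(newtons=None): open the fingers fully, or close them until they stop; newtons is the grip in N (None keeps the last).
- pause(seconds).
- inverse_kinematics(position, orientation): joint angles nearest the present ones, or None.
- get_state(): the state.
- read_camera(name): name is "scene" or "top" or "wrist"; returns a dict with "pixels" (480x640x3 uint8, red, green, blue), "range_z" (480x640 float32, m along the optical axis (not along the pixel's ray), 0 where there is no reading), "K" (3x3 intrinsics, pixels), "R" (3x3) and "t" (3): a world point X has camera coordinates R X + t; the wrist camera has in their place "tool_from_camera" (4x4, takes a point from camera to tool coordinates, whose origin is the TCP and whose axes are the flange's). Camera axes: x right, y down, z forward; pixel columns grow to the right and rows downward; lengths in m; the calibration is good to about 2 mm. A picture is of the moment at which its call begins: read the wrist's pose just before it.
A pose or a line that the arm cannot do raises PlanningError and nothing moves.
- job_done(): hands the job in; it is judged then, once.
Trained networks look in a picture, given as the dict that the camera call returned (one of the last four; its "shot" number tells which), for a name from the list of things; names that differ only in an ending like _2 or _b are one class to them, and where a whole thing is asked for, a point or a joint stands for the part that bears it (a point fixed in the world has none). Each returns a list of dicts, best first, with "score" (0 to 1); they miss things now and then, are a little off and sometimes report something else, mostly with a low value. They report only what shows in the picture. A call takes as long as a camera call.
- search_frame(picture, name): "extent" ([centre column, centre row, width, height] as shares, 0 to 1, of the picture: columns of its width, rows of its height, round what is visible of it).
- tip_of(picture, name): "point" ([column, row] as shares, 0 to 1, of the picture: columns of its width, rows of its height: a listed point, or the origin of a listed thing).
The state is a dict: "t": time; "q": joint angles; "qvel": joint speeds; "tau": joint torques, N m; "position": TCP position; "orientation": TCP orientation; "ft_force": force on the tool from outside, world axes, zero at the start; "torque": the same for the moment, N m; "grip_width": finger opening in m; "gripper_force": force on a finger pad.
Only numpy, scipy, OpenCV 4.12 (cv2) and the standard library are available. Lean on these libraries where they do the work, as an engineer would, in place of code of your own. Each camera call takes 0.05 s, during which the arm holds its last target. There are 200 camera calls.

## Task

The tofu press was put away screwed shut. Wind its handwheel counter-clockwise (seen from above) until the pressing plate is all the way up at its stop, then pull the tray out along its runway by the loop handle until it comes up against the front stop, and let go of it. Leave the plate up and do not shove the tin, timer and teaspoon round the press about.

Things in the scene. Friction and masses are not known exactly. Their poses are not given: they have to be found in the camera images.
- press: Fixed tofu press. Origin on the worktop under the stem axis, z up. Grey base slab 150 mm wide (y), 12 mm thick, x -173 to +62 mm, its runway to -x, the way the tray comes out; on it 10 mm high ribs: guides (inner faces y +-51), front stop (x -161 to -153), back (x 53). Steel bridge at x 0, 34 mm in x, 150 in y, top 122 mm (bush to 128), on posts at y +-68.
- press_plate (a joint): Height of the round pressing plate (68 mm across, 10 thick, at the stem's lower end) over its lowest place, m: 0 lowest, 0.042 at its upper stop. At 0 its underside is 25 mm above the worktop, 27 mm down inside the tray and locks it in; above 0.027 it clears the tray's rim.
- press_wheel (a joint): Angle of the handwheel, rad: 0 with the plate lowest, 10.996 at the upper stop, growing counter-clockwise seen from above. Wheel, stem and plate rise together, 24 mm a turn. Friction 0.08 N m; it stays where it is left.
- wheel_hub (a point): Centre of the black horizontal wheel, mid-height of rim and spokes, on the stem axis; 155 mm above the worktop with the plate lowest, 197 at the stop. Rim: 14 mm round bar, 144 mm over all. Three 12 mm spokes, along this point's x axis and +-120 degrees from it, turning with it. Hub 28 mm across, +-11 mm high, nut to +18. Openings 44 mm from hub to rim: a fingertip in one can push a spoke.
- tray: Loose steel tray, 0.25 to 0.5 kg, 100 (x) by 96 (y) by 40 mm high, 5 mm walls and floor, open on top, on the base slab (12 mm above the worktop) between the guides. Origin: centre of its underside; axes parallel to the press's. It starts under the plate at press x = 0; against the front stop it is at press x = -103 mm.
- tray_loop (a point): Point inside the tray's loop handle: 150 mm from the tray's origin along its -x, 34 mm above its underside (46 above the worktop). The handle is an 8 mm round steel bar at this height, a flat U 60 mm wide (52 clear inside); its cross-bar is 25 mm beyond this point along -x. A fingertip put down here can hook the cross-bar.
- spice_tin: Flat round white tin, 62 mm across, 25 mm high, beside the press; origin at the centre of its underside. Bystander.
- timer: Round dark grey kitchen timer, 60 mm across, 25 mm high, beside the press; origin at the centre of its underside. Bystander.
- teaspoon: Teaspoon with black handle, 137 mm long, lying near the front edge to the left; origin at the middle of its underside. Bystander.

How it is judged:
On the way, in this order (a step that is already met when the one before it is completed fails the run):
1. the plate is wound up to its stop (within 4 mm) while the tray is still under it (value of joint press_plate above 0.038 m and x of tray in the frame of press above -0.03 m), for 0.2 s.
2. the tray is drawn out along the runway to the front stop (x of tray in the frame of press below -0.095 m), for 0.2 s.
At the end, for the whole second after the job is handed in: The plate is at its upper stop (within 4 mm) and the tray lies flat and at rest on the runway, drawn out to the front stop (its origin 95 to 112 mm in front of the stem axis), let go (value of joint press_plate above 0.038 m and x of tray in the frame of press between -0.112 and -0.095 m and z of tray in the frame of press below 0.017 m and angle between tray's own z axis and vertical below 0.06 rad and linear speed of tray below 0.01 m/s); the robot touches nothing.
It fails at once if the spice tin, the timer or the teaspoon is shoved more than 25 mm (distance of any of spice_tin, timer, teaspoon from where it was at the start of the episode above 0.025 m).
It also fails if it takes over 61 s, if anything falls off the work surface, if the arm or the gripper's body presses on something with over 40 N, if the wrist force passes 120 N, or if a joint passes its speed limit or range.

## Working session

There is one attempt and no reset: what is moved stays moved. The work goes in short steps, each a Python script; the robot and the scene stay as the last script left them, time stands still between calls to the robot, and variables do not carry over. Pictures are saved under pics/ and viewed, at most 10 in all, crops included, and the job is handed in when it is done.

```bash
mkdir -p pics; ls
cat > h.py <<'E'
import numpy as np, cv2
from plant import *
def ray(p,uv):
    u=np.array([uv[0]*640,uv[1]*480,1.]);d=p["R"].T@np.linalg.inv(p["K"])@u
    return -p["R"].T@p["t"],d
def tri(ps,uvs):
    A=np.zeros((3,3));b=np.zeros(3)
    for p,uv in zip(ps,uvs):
        o,d=ray(p,uv);d/=np.linalg.norm(d);M=np.eye(3)-np.outer(d,d);A+=M;b+=M@o
    return np.linalg.solve(A,b)
def atz(p,uv,z):
    o,d=ray(p,uv);return o+d*(z-o[2])/d[2]
def cloud(p):
    v,u=np.mgrid[0:480,0:640];z=p["range_z"]
    c=np.stack([u*z,v*z,z],-1)@np.linalg.inv(p["K"]).T
    return (c-p["t"])@p["R"], z>0
E
python3 - <<'E'
from h import *
S=read_camera("scene");T=read_camera("top")
for n,p in(("scene",S),("top",T)):
    cv2.imwrite(f"pics/{n}0.png",p["pixels"][:,:,::-1]);np.save(f"pics/{n}.npy",p,allow_pickle=True)
for n in["press","wheel_hub","tray","tray_loop","spice_tin","timer","teaspoon"]:
    a,b=tip_of(S,n),tip_of(T,n)
    print(n,[(np.round(x["point"],3),round(x["score"],2)) for x in a[:2]],[(np.round(x["point"],3),round(x["score"],2)) for x in b[:2]])
    if a and b: print("  tri",tri([S,T],[a[0]["point"],b[0]["point"]]).round(4))
    if b:print("  top z0",atz(T,b[0]["point"],0).round(3))
print(get_state()["t"])
E
```

```text
pics
plant.py
press [(array([0.529, 0.465]), 0.75)] [(array([0.624, 0.495]), 0.63), (array([0.645, 0.458]), 0.47)]
  tri [ 0.5871 -0.1769  0.0039]
  top z0 [ 0.584 -0.178  0.   ]
wheel_hub [(array([0.533, 0.356]), 0.72)] [(array([0.639, 0.457]), 0.87), (array([0.418, 0.74 ]), 0.62)]
  tri [ 0.5871 -0.1718  0.1587]
  top z0 [ 0.621 -0.207  0.   ]
tray [(array([0.532, 0.454]), 0.81)] [(array([0.625, 0.489]), 0.81)]
  tri [ 0.5861 -0.1763  0.0226]
  top z0 [ 0.59  -0.181 -0.   ]
tray_loop [(array([0.519, 0.528]), 0.85), (array([0.534, 0.353]), 0.26)] [(array([0.527, 0.544]), 0.65), (array([0.621, 0.495]), 0.43)]
  tri [ 0.5498 -0.0342  0.0392]
  top z0 [ 0.554 -0.037  0.   ]
spice_tin [(array([0.612, 0.515]), 0.97)] [(array([0.637, 0.629]), 0.65)]
  tri [ 0.4489 -0.1717 -0.0181]
  top z0 [ 0.444 -0.169  0.   ]
timer [(array([0.443, 0.499]), 0.61)] []
teaspoon [] [(array([0.416, 0.74 ]), 0.87)]
  top z0 [0.383 0.142 0.   ]
0.8
```

View pics/scene0.png

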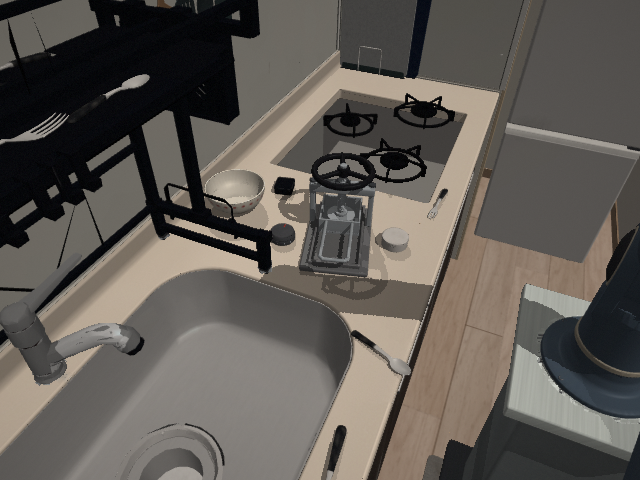

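View pics/top0.png

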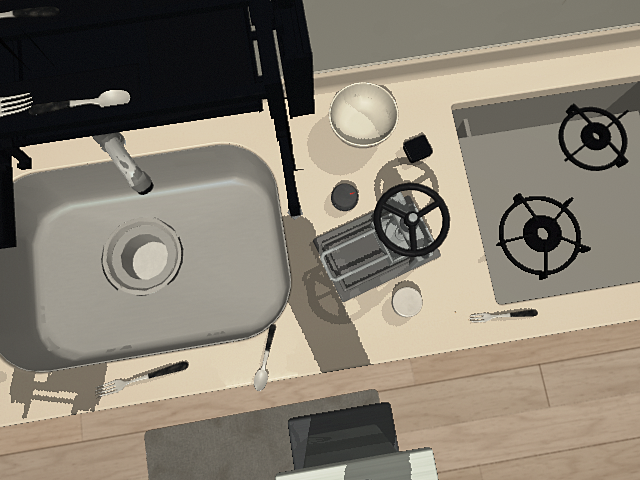

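The views show the press right of the sink: hub at top px (412,217) with three spokes, loop end near (330,260), tin (407,299), timer (345,196), and the rack leg near (290,200). Next I'll fit the geometry from depth.

Run:
```python
from h import *
from scipy.optimize import least_squares
T=np.load("pics/top.npy",allow_pickle=True).item();S=np.load("pics/scene.npy",allow_pickle=True).item()
res={}
for n,p in(("T",T),("S",S)):
    X,m=cloud(p);px=p["pixels"].astype(int)
    P=X[m];C=px[m]
    near=(np.hypot(P[:,0]-.587,P[:,1]+.172)<.1)&(P[:,2]>.14)&(P[:,2]<.19)
    W=P[near]
    f=lambda a:np.hypot(W[:,0]-a[0],W[:,1]-a[1])
    W0=W;c=np.array([.587,-.172])
    for _ in range(5):
        r=np.hypot(*(W0[:,:2]-c).T);k=r>.055;W=W0[k]
        s=least_squares(lambda a:np.hypot(W[:,0]-a[0],W[:,1]-a[1])-.065,c,loss="soft_l1",f_scale=.004);c=s.x
    r=np.hypot(*(W0[:,:2]-c).T);th=np.arctan2(*(W0[:,:2]-c).T[::-1])
    k=(r>.02)&(r<.055);z=np.exp(3j*th[k]).sum()
    print(n,"wheel c",c.round(4),"ztop pct",np.percentile(W[:,2],[10,50,90]).round(4),"spoke deg",np.rad2deg(np.angle(z)/3).round(1),abs(z)/k.sum(),k.sum())
    # slab / base: heights 8..60mm
    b=(abs(P[:,0]-.57)<.16)&(P[:,1]>-.28)&(P[:,1]<.05)&(P[:,2]>.008)&(P[:,2]<.026)&(C.max(1)-C.min(1)<25)&(C.max(1)<200)
    b&=~((np.hypot(P[:,0]-.45,P[:,1]+.17)<.045))
    B=P[b][:,:2];rect=cv2.minAreaRect(B.astype(np.float32));print(n,"slab",rect,b.sum())
    h=(P[:,2]>.2)&(P[:,0]>.3)&(P[:,0]<.9)&(P[:,1]>-.5)&(P[:,1]<.3)
    if h.any():
        H=P[h]
        for y0 in np.arange(-.5,.3,.1):
            q=H[(H[:,1]>=y0)&(H[:,1]<y0+.1)]
            if len(q)>5:print("high y",y0.round(1),q.min(0).round(2),q.max(0).round(2),len(q))
    # handle: z .04-.056 near loop
    q=P[(P[:,2]>.04)&(P[:,2]<.056)&(np.hypot(P[:,0]-.55,P[:,1]+.04)<.06)]
    print("loop pts",len(q),q.min(0).round(3) if len(q) else '',q.max(0).round(3) if len(q) else '')
    if len(q)>20:print(cv2.minAreaRect(q[:,:2].astype(np.float32)))
    for nm,cc in(("tin",(.449,-.172)),("timer",(.66,-.06))):
        q=P[(P[:,2]>.018)&(P[:,2]<.035)&(np.hypot(P[:,0]-cc[0],P[:,1]-cc[1])<.06)]
        if len(q):print(nm,np.median(q,0).round(3))
I=cv2.resize(T["pixels"][160:320,290:470,::-1],None,fx=4,fy=4,interpolation=cv2.INTER_CUBIC)[:600]
cv2.imwrite("pics/crop.png",I[:600,:720])
print([ (np.round(x["extent"],3),x["score"]) for x in search_frame(read_camera("top"),"timer")])
```

```text
T wheel c [ 0.584 -0.176] ztop pct [0.1564 0.1601 0.1627] spoke deg 53.1 0.9538110085501555 356
T slab ((0.6079950332641602, -0.1029866486787796), (0.23484383523464203, 0.252716064453125), 15.977439880371094) 4561
high y -0.1 [ 0.74 -0.02  0.33] [ 0.9  -0.    0.49] 1680
high y -0.0 [0.66 0.   0.33] [0.9  0.1  0.59] 7977
high y 0.1 [0.66 0.1  0.46] [0.88 0.2  0.56] 9294
high y 0.2 [0.66 0.2  0.46] [0.88 0.3  0.56] 10776
loop pts 416 [ 0.507 -0.098  0.043] [0.593 0.    0.054]
((0.5487435460090637, -0.049456242471933365), (0.06808697432279587, 0.09158573299646378), 16.432403564453125)
tin [ 0.444 -0.163  0.024]
timer [ 0.686 -0.074  0.023]
S wheel c [ 0.5865 -0.1718] ztop pct [0.1561 0.1621 0.1644] spoke deg 53.2 0.9568771038405229 187
S slab ((0.6229255795478821, -0.09727530181407928), (0.2619064450263977, 0.2538514733314514), 16.582233428955078) 3349
high y -0.1 [ 0.74 -0.02  0.33] [ 0.75 -0.    0.48] 403
high y -0.0 [0.66 0.   0.2 ] [0.9  0.1  0.56] 7106
high y 0.1 [0.66 0.1  0.46] [0.9  0.2  0.56] 4871
high y 0.2 [0.66 0.2  0.46] [0.9  0.3  0.56] 6347
loop pts 297 [ 0.509 -0.098  0.044] [0.595 0.002 0.055]
((0.550952136516571, -0.04722731560468674), (0.06782257556915283, 0.09256280958652496), 15.574390411376953)
tin [ 0.446 -0.158  0.026]
timer [ 0.686 -0.069  0.025]
[(array([0.535, 0.411, 0.041, 0.064]), 0.75)]
```

View pics/crop.png

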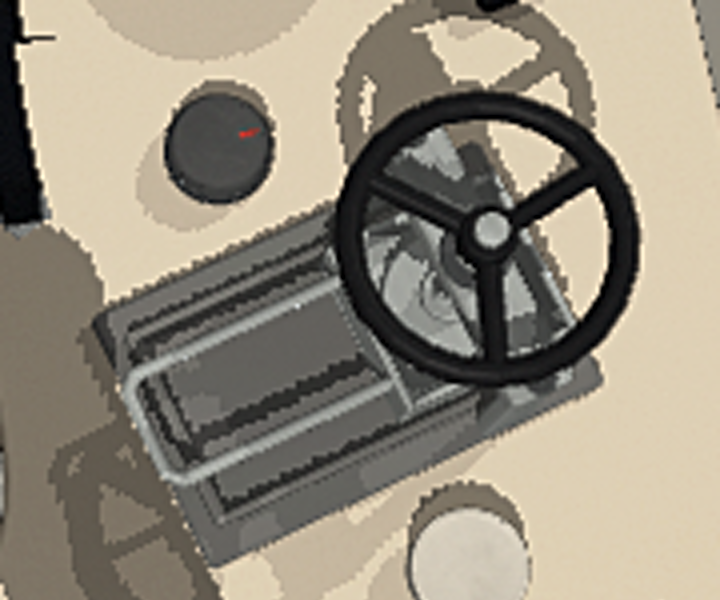

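The crop confirms it: the spokes lie at about 53/173/-67° and the runway points about 105° in world. I'll move over the press well clear of the rack, then refine the hub and loop with the wrist camera.

```bash
cat >> h.py <<'E'
from scipy.spatial.transform import Rotation as Ro
def down(deg):
    a=np.deg2rad(deg);y=np.array([np.cos(a),np.sin(a),0]);z=np.array([0,0,-1.]);M=np.stack([np.cross(y,z),y,z],1)
    q=Ro.from_matrix(M).as_quat();return [q[3],q[0],q[1],q[2]]
def wrist():
    s=get_state();p=read_camera("wrist");w,x,y,z=s["orientation"]
    G=np.eye(4);G[:3,:3]=Ro.from_quat([x,y,z,w]).as_matrix();G[:3,3]=s["position"]
    E=np.linalg.inv(G@np.array(p["tool_from_camera"]));p["R"]=E[:3,:3];p["t"]=E[:3,3];return p
E
python3 - <<'E'
from h import *
s=get_state();print(s["t"],s["orientation"],tips_ahead)
print(wrist()["t"])
q=inverse_kinematics([.155,.49,.33],s["orientation"]);print(np.round(q,2))
for d in(15.7,195.7):
  for P in([.586,-.173,.33],[.57,-.14,.16],[.545,-.03,.055],[.515,.085,.055]):
    k=inverse_kinematics(P,down(d));print(d,P,None if k is None else np.round(k,2))
E
```

```text
0.9 [-2.21186365e-05  1.37939607e-01  9.90440641e-01  3.94699633e-05] 0.022
[-0.67316917 -0.03047986  0.39082081]
[-1.29  0.14 -0.06  1.79  0.01  1.21 -0.06]
15.7 [0.586, -0.173, 0.33] [-0.47  0.41  0.96  1.62 -0.35  1.29  0.83]
15.7 [0.57, -0.14, 0.16] [-0.48  0.56  0.92  1.87 -0.53  0.98  0.94]
15.7 [0.545, -0.03, 0.055] [-0.38  0.54  0.47  2.02 -0.39  0.66  0.62]
15.7 [0.515, 0.085, 0.055] [-0.53  0.5   0.36  2.07 -0.29  0.62  0.31]
195.7 [0.586, -0.173, 0.33] [-0.55  0.47  1.12  1.62 -0.44  1.32 -2.23]
195.7 [0.57, -0.14, 0.16] [-0.59  0.66  1.11  1.88 -0.68  1.05 -2.06]
195.7 [0.545, -0.03, 0.055] [-0.78  0.81  1.11  2.04 -0.95  0.92 -2.01]
195.7 [0.515, 0.085, 0.055] [-1.02  0.78  1.11  2.1  -0.94  0.89 -2.21]
```

Run:
```python
from h import *
s=get_state()
q=inverse_kinematics([.155,.49,.33],s["orientation"]);movej(q)
q=list(q);q[0]=.2;movej(q);s=get_state();print(s["t"],np.round(s["position"],3))
for P in([.586,-.173,.33],[.57,-.14,.16],[.545,-.03,.055],[.515,.085,.055]):
    k=inverse_kinematics(P,down(15.7));print(P,None if k is None else np.round(k,2))
```

```text
4.1833 [ 0.501 -0.115  0.33 ]
[0.586, -0.173, 0.33] [ 0.27  0.31 -0.06  1.58  0.02  1.26  0.47]
[0.57, -0.14, 0.16] [ 0.23  0.41 -0.08  1.83  0.04  0.9   0.4 ]
[0.545, -0.03, 0.055] [ 0.08  0.51 -0.13  2.    0.11  0.64  0.15]
[0.515, 0.085, 0.055] [-0.08  0.48 -0.21  2.05  0.17  0.62 -0.13]
```

Run:
```python
from h import *
grab(10)
ps=[]
for k,P in enumerate(([.54,-.19,.33],[.51,-.09,.33])):
    goto(P,down(15.7));p=wrist();ps.append(p);cv2.imwrite(f"pics/w{k}.png",p["pixels"][:,:,::-1]);np.save(f"pics/w{k}.npy",p,allow_pickle=True)
for n in["wheel_hub","tray_loop","tray"]:
    r=[tip_of(p,n) for p in ps]
    print(n,[[(np.round(x["point"],3),round(x["score"],2)) for x in a[:2]] for a in r])
    for p,a in zip(ps,r):
        if a:print("   atz",atz(p,a[0]["point"],{"wheel_hub":.155,"tray_loop":.046,"tray":.012}[n]).round(4))
    if all(r):print("   tri",tri(ps,[a[0]["point"] for a in r]).round(4))
for p in ps:
    X,m=cloud(p);P=X[m];W0=P[(np.hypot(P[:,0]-.587,P[:,1]+.172)<.1)&(P[:,2]>.152)&(P[:,2]<.172)]
    c=np.array([.586,-.173])
    if len(W0)<50:continue
    h=P[(np.hypot(P[:,0]-.587,P[:,1]+.172)<.025)&(P[:,2]>.162)&(P[:,2]<.18)];print("nut",h.mean(0).round(4),len(h))
    W=W0[np.hypot(*(W0[:,:2]-c).T)>.056];print("rim mid",(W[:,:2].min(0)+W[:,:2].max(0))/2,np.ptp(W[:,:2],axis=0),len(W))
    th=np.arctan2(*(W0[:,:2]-c).T[::-1]);r=np.hypot(*(W0[:,:2]-c).T);k=(r>.02)&(r<.055);print("spoke",np.rad2deg(np.angle(np.exp(3j*th[k]).sum())/3))
    q=P[(P[:,2]>.042)&(P[:,2]<.056)&(np.hypot(P[:,0]-.55,P[:,1]+.04)<.06)]
    if len(q)>20:print("loop",cv2.minAreaRect(q[:,:2].astype(np.float32)),q.max(0))
print(get_state()["t"])
cv2.imwrite("pics/ww.png",cv2.resize(np.hstack([p["pixels"][:,:,::-1] for p in ps]),(800,300)))
```

```text
wheel_hub [[(array([0.588, 0.463]), 0.83)], [(array([0.717, 0.469]), 0.43)]]
   atz [ 0.5847 -0.1768  0.155 ]
   atz [ 0.6231 -0.0592  0.155 ]
   tri [ 0.5063 -0.0725  0.4694]
tray_loop [[], []]
tray [[(array([0.59 , 0.467]), 0.49)], []]
   atz [ 0.616 -0.203  0.012]
nut [ 0.584  -0.1759  0.1679] 1014
rim mid [ 0.58393229 -0.17421382] [0.14208346 0.1347903 ] 5755
spoke 53.928040893332025
loop ((0.5478886961936951, -0.05062849074602127), (0.06794747710227966, 0.09085830301046371), 15.817126274108887) [ 5.91840847e-01 -4.70858878e-04  5.31114984e-02]
nut [nan nan nan] 0
rim mid [ 0.5653924  -0.16856292] [0.08507462 0.12412057] 1039
spoke 0.0
loop ((0.5480524897575378, -0.050625935196876526), (0.06765969097614288, 0.09190361201763153), 16.24006462097168) [ 5.91511803e-01 -6.65727580e-05  5.28465068e-02]
7.225<stdin>:16: RuntimeWarning: Mean of empty slice.
  ret = um.true_divide(
```

View pics/ww.png

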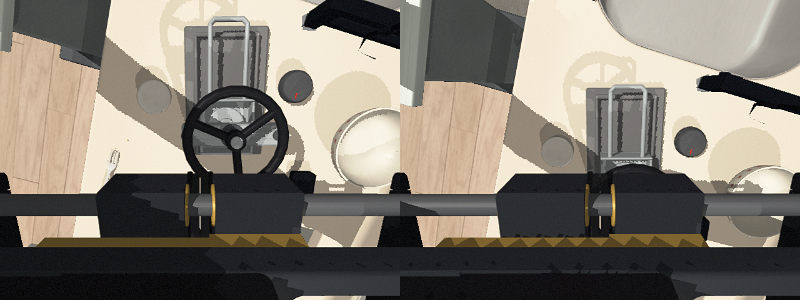

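```bash
cat >> h.py <<'E'
C=np.array([.5845,-.1755])
def wp(a,r=.036):
    t=np.deg2rad(a);return [C[0]+r*np.cos(t),C[1]+r*np.sin(t),.164+.024*max(0,a-140)/360]
E
python3 - <<'E'
from h import *
p=wp(113.5);goto([p[0],p[1],.26],down(16))
print("down",line_to(p,v=.1,contact_N=8),np.round(get_state()["position"],4),get_state()["t"])
for a in range(120,301,30):
    c=line_to(wp(a),v=.08,contact_N=25);s=get_state();print(a,c,np.round(s["ft_force"],1),round(s["t"],2),np.round(s["position"],3))
    if c:break
T=read_camera("top");X,m=cloud(T);P=X[m]
W=P[(np.hypot(P[:,0]-C[0],P[:,1]-C[1])<.08)&(P[:,2]>.14)&(P[:,2]<.2)];r=np.hypot(*(W[:,:2]-C).T);print(np.percentile(W[r>.056][:,2],[10,50,90]))
cv2.imwrite("pics/t1.png",cv2.resize(T["pixels"][160:310,310:510,::-1],None,fx=3,fy=3))
E
```

```text
down False [ 0.5707 -0.1426  0.1648] 8.8333
120 False [-0.4 -0.5 -0. ] 9.08 [ 0.566 -0.145  0.164]
150 False [ 0.5 -0.1 -0.2] 9.47 [ 0.553 -0.158  0.165]
180 False [-0.8  0.4  0.3] 9.85 [ 0.548 -0.176  0.167]
210 False [-0.8 -0.   0.3] 10.23 [ 0.553 -0.194  0.169]
240 False [-0.9 -0.9 -0.3] 10.62 [ 0.567 -0.207  0.171]
270 False [ 0.2  0.4 -0.7] 11.0 [ 0.585 -0.212  0.173]
300 False [-0.6 -0.7 -1.3] 11.38 [ 0.603 -0.207  0.175]
[0.16749298 0.17086094 0.17328555]
```

View pics/t1.png

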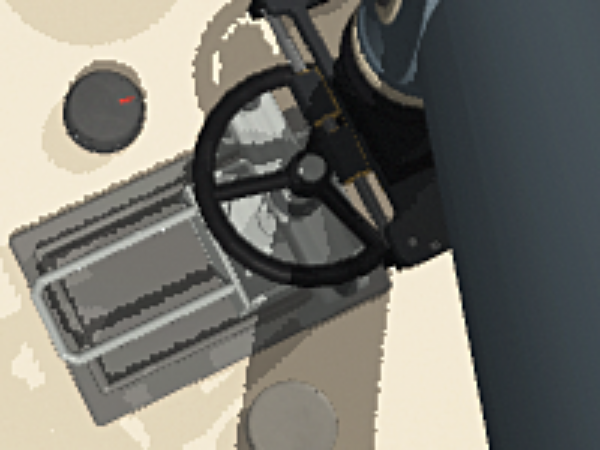

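The wheel is turning and has risen about 10.7 mm, as the model predicts; nothing else has moved. I'll wind on to the stop.

Run:
```python
from h import *
for a in list(range(330,721,30))+list(range(735,811,15)):
    c=line_to(wp(a),v=.08 if a<725 else .04,contact_N=25 if a<725 else 12);s=get_state()
    if a>690 or c:print(a,c,np.round(s["ft_force"],1),round(s["t"],2),np.round(s["position"],3))
    if c:break
pause(.2)
T=read_camera("top");X,m=cloud(T);P=X[m]
W=P[(np.hypot(P[:,0]-C[0],P[:,1]-C[1])<.08)&(P[:,2]>.14)&(P[:,2]<.23)];r=np.hypot(*(W[:,:2]-C).T);print(np.percentile(W[(r>.056)&(r<.074)][:,2],[10,50,90]),get_state()["ft_force"])
```

```text
720 False [ 0.2 -1.2 -0.1] 16.8 [ 0.621 -0.175  0.203]
735 False [ 1.4 -2.2  1.2] 17.18 [ 0.619 -0.166  0.204]
750 False [2.1 0.1 1.1] 17.57 [ 0.616 -0.157  0.205]
765 False [ 3.5 -3.3 -0.9] 17.95 [ 0.61  -0.15   0.206]
780 True [ 6.8 -3.3 -2.6] 18.18 [ 0.61  -0.15   0.207]
[0.19826914 0.20157537 0.20413779] [ 5.20916823 -2.08134919 -1.60539155]
```

Run:
```python
from h import *
p=wp(735);p[2]=.207;line_to(p,v=.08);line_to([p[0],p[1],.28],v=.15)
u=np.array([np.cos(np.deg2rad(106)),np.sin(np.deg2rad(106))])
L=C+.152*u
goto([L[0],L[1],.28],down(16))
p=wrist();X,m=cloud(p);P=X[m]
q=P[(P[:,2]>.04)&(P[:,2]<.056)&(np.hypot(P[:,0]-L[0],P[:,1]-L[1])<.05)]
d=(q[:,:2]-C);al=d@u;la=d@np.array([-u[1],u[0]]);print("loop along max",np.percentile(al,[90,99]),"lat",np.percentile(la,[1,50,99]),len(q))
T=read_camera("top");X,m=cloud(T);P=X[m]
W=P[(np.hypot(P[:,0]-C[0],P[:,1]-C[1])<.08)&(P[:,2]>.14)&(P[:,2]<.23)];r=np.hypot(*(W[:,:2]-C).T);print(np.percentile(W[(r>.056)&(r<.074)][:,2],[10,50,90]),get_state()["t"])
cv2.imwrite("pics/w2.png",p["pixels"][:,:,::-1])
```

```text
loop along max [0.1737964  0.17556619] lat [-0.03263625  0.00074783  0.03434643] 1375
[0.1983561  0.20166001 0.20409017] 20.225
```

View pics/w2.png

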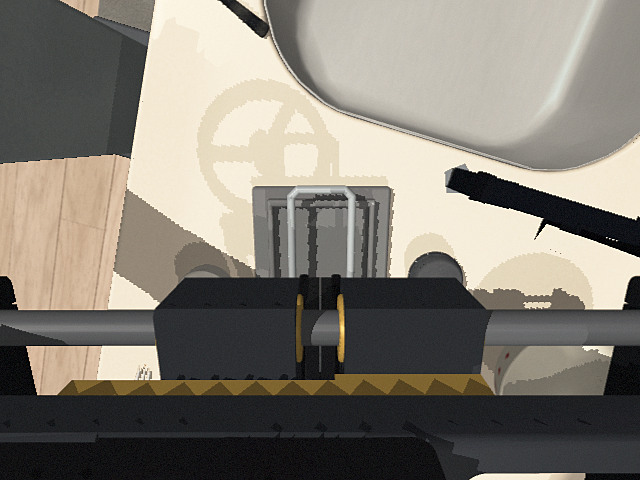

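The wheel is still at its stop (rim top 0.2017). The crossbar, at row ~190 and columns 290-355, is central ahead of the gripper. Now I'll hook it and pull.

Run:
```python
from h import *
u=np.array([np.cos(np.deg2rad(106)),np.sin(np.deg2rad(106))])
at=lambda s,z:[*(C+s*u),z]
line_to(at(.145,.28),v=.1)
c=line_to(at(.145,.10),v=.15,contact_N=8) or line_to(at(.145,.054),v=.08,contact_N=6)
s=get_state();print(c,np.round(s["position"],3),np.round(s["ft_force"],1))
if c:raise SystemExit
c=line_to(at(.235,.054),v=.06,contact_N=20);s=get_state();print(c,(s["position"][:2]-C)@u,np.round(s["ft_force"],1),s["t"])
if not c:
    c=line_to(at(.28,.054),v=.03,contact_N=10);s=get_state();print(c,(s["position"][:2]-C)@u,np.round(s["ft_force"],1),s["t"])
```

```text
False [ 0.545 -0.036  0.054] [ 0.4 -0.4 -0.3]
False 0.23498956689782688 [-0.8 -1.5  0.2] 24.2
True 0.26182369010453865 [ 1.1 -1.1  0.6] 25.15
```

Run:
```python
from h import *
u=np.array([np.cos(np.deg2rad(106)),np.sin(np.deg2rad(106))])
at=lambda s,z:[*(C+s*u),z]
pause(.3);line_to(at(.251,.054),v=.03);line_to(at(.251,.3),v=.12)
s=get_state();goto([.46,.12,.33],s["orientation"])
pause(.3);T=read_camera("top");S=read_camera("scene")
for n,p in(("T",T),("S",S)):
    X,m=cloud(p);P=X[m];d=P[:,:2]-C
    q=P[(abs(d@np.array([-u[1],u[0]]))<.02)&(P[:,2]>.04)&(P[:,2]<.058)&(d@u>.2)&(d@u<.31)];a=(q[:,:2]-C)@u
    print(n,"crossbar max",np.percentile(a,[90,98]) if len(a) else None,len(a))
    W=P[(np.hypot(*d.T)<.08)&(P[:,2]>.14)&(P[:,2]<.23)];r=np.hypot(*(W[:,:2]-C).T);print(np.percentile(W[(r>.056)&(r<.074)][:,2],[50]))
    k=tip_of(p,"tray")
    if k:print("tray along",(atz(p,k[0]["point"],.012)[:2]-C)@u,k[0]["score"])
print(get_state()["t"],np.round(get_state()["ft_force"],1))
cv2.imwrite("pics/t3.png",T["pixels"][:,:,::-1])
```

```text
T crossbar max [0.27906664 0.27973253] 76
[0.20165507]
tray along 0.09949927785933278 0.56
S crossbar max [0.27947189 0.28131389] 87
[0.20269047]
tray along 0.09138772041864443 0.68
29.0667 [-0.5 -0.6 -0.8]
```

View pics/t3.png

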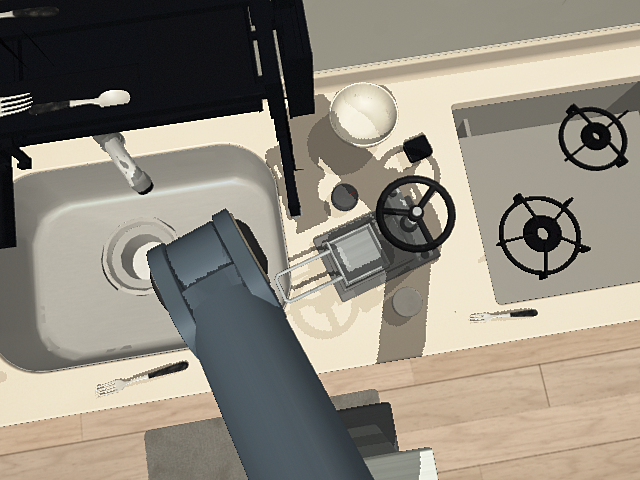

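The tray stands at the front stop (crossbar moved 104 mm, tray at px ~(357,255)). The wheel is up, tin (407,302) and timer (345,197) haven't moved, and the arm is clear.

```bash
python3 -c "
from plant import *
print(job_done())"
```

```text
the job is handed in; nothing more can be done
None
```

I handed the job in at about 29 s of the 61 s limit: the plate is wound up to its stop, and the tray is pulled out to the front stop and let go. The tin and timer are where they started. The teaspoon was behind the arm in the last picture, so I couldn't confirm it, but the arm never worked near it.

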